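Uncover the buried spanner in the microscope parts bin

ROBOT

A 6-joint arm with a two-finger parallel gripper is mounted at the origin on the work surface. World frame = base frame: x ahead of the robot, y to its left, z up, the work surface at z = 0. Lengths are in m, angles in rad, forces in N, time in s.
With the tool pointing down it reaches from about 0.325 to 0.775 m from the base axis. Payload 9.3 kg.
Tool frame: the origin (TCP) lies on the centre line of the jaws, within the pads' length; the fingertips stand 17 mm ahead of it and the grasp point (between the pads) lies 2 mm behind it; z points along the fingers, y is the direction in which the jaws open and shut (so a half turn about z gives the same grasp; the last joint's range is limited). The gripper opens to 85 mm and grips with 20 to 120 N. Pads are 22 mm wide; open, the fingers measure 114 mm over their backs; the gripper's body (76 mm by 85 mm) begins 54 mm behind the grasp point. The pads swing forward as they close: fully open they stand 13 mm farther back than shut.
Start: joints at [1.074, 0.259, 0.021, 1.334, 0, 1.418], TCP at [0.185, 0.518, 0.248] pointing down, gripper open.
Joint ranges: [-3.04, 3.04], [-0.91, 1.82], [-1.04, 1.36], [-1.92, 1.95], [-1.52, 1.45], [-3.14, 3.14]. Speed limits (rad/s): [2.22, 2.22, 2.79, 3.14, 3.14, 3.14].

INTERFACE

Orientations are given as a rotation vector (axis times angle).
In Python, from workcell import env gives the robot as it stands.
- The arm moves only by the shell command python3 -m creep 'ROWS'. ROWS is JSON, a list of rows, each a list of 5 numbers: the closure in counts, from 0 (fully open) to 255 (shut), then the shift along the tool's x, y, z in cm, then the turn about the tool's z in degrees. In form: [[grip, x, y, z, roll], ...]. A call has 1 to 12 rows; each row shifts and turns the commanded pose from where the row before left it, along the tool's axes as they then stand; what a row does not reach is not made up. A row lasts 1/10 s, in which the tool goes at most 50 mm and 8.59 degrees, less where a joint would pass 70% of its speed; a pose out of reach is approached as far as the arm can. A call is refused whole if a number of a shift passes 5 or a number of a turn 8.59, either way. A call with a gripper value outside its range is refused whole. The fingers move at their own pace and stop on an object; the grip force is fixed at half the most. Time passes only in rows, so rows that do not move let the fingers close. It gives the time, the measured TCP pose, the force and the opening at its end, in the units of the state.
- env.sense(): the state, without advancing time (a new reading comes with each control period).
- env.capture(name): name is "scene" or "top"; returns (picture, depth): 480x640x3 uint8, blue, green, red; 480x640 float32, m along the optical axis (not along the pixel's ray), 0 where there is no reading.
- env.calibration(name): a dict with "mtx" (3x3 intrinsics, pixels), "xyz" and "orientation" of the camera in the world. Camera axes: x right, y down, z forward; pixel columns grow to the right and rows downward; lengths in m; the calibration is good to about 2 mm. A picture is of the moment at which its call begins. calibration takes no time and is no camera call.
- env.finish_job(): hands the job in, once; it reports no verdict.
The state is a dict: "clock": time; "qpos": joint angles; "joint_vel": joint speeds; "tau": joint torques, N m; "eef_pos": TCP position; "ee_rot": TCP orientation; "wrist_force": force on the tool from outside, world axes, zero at the start; "torque": the same for the moment, N m; "gripper_width": finger opening in m.
Only numpy, scipy, OpenCV 4.12 (cv2) and the standard library are available. Lean on these libraries where they do the work, as an engineer would, in place of code of your own. Each camera call takes 0.05 s, during which the arm holds its last target.

TASK

The long steel spanner in the grey parts bin is covered by the microscope stage insert. Move the insert off it and leave it standing flat on the bin floor in the empty part of the same bin; then take out the long spanner and lay it gently, flat, in the middle of the black rubber mat. Do not drop either of them.

Things in the scene. Friction and masses are not known exactly. Their poses are not given: they have to be found in the camera images.
- bin: Fixed grey plastic bin, 240 (x) x 390 (y) x 50 mm high, walls and floor 4 mm. Origin: centre of underside, z up; inner floor at z = +4 mm. Insert and long spanner start in the -y half, centred 80-125 mm from the bin's centre. Floor empty from y = -10 to +135 mm; beyond lie two unwanted parts: a 100 mm short spanner and a 36 mm flat ring. Bin stands left or right, yaw within 0.16 rad of 0.
- insert: Loose black bridge-shaped plate 90 (x) x 110 (y) mm, about 160 g, with an aluminium tube collar in the middle to grip: outer diameter 46, wall 4, from 22 to 50 mm above the origin. Side walls at its two y edges, 10 thick, 16 high, stand on the floor, leaving a tunnel along x 90 wide, 16 high. Plate 6 thick, its top at 22 mm. Origin: centre of underside (feet level), z up.
- spanner: Loose long flat steel spanner, 150 long, 12 mm thick, about 120 g, lying in the tunnel under the insert, within 8 mm of its centre and 0.12 rad of its x direction, not touching it; both ends stick out about 30 mm. Handle a bar 16 mm wide; open jaw at +x end 32 mm wide, ring at -x end 27 mm. Origin: centre of underside, mid-length, near the centre of mass. x along it, z up.
- mat: Fixed flat black rubber mat, 200 x 200 mm, 4 mm thick, on the bench on the other side from the bin. Origin: centre of its underside, z up; its top is at z = +4 mm. Yaw within 0.2 rad of 0.
There are look-alikes about, which are no part of the job. What is shaped like the spanner but pink or red is not meant.

How it is judged:
On the way, in this order (a step that is already met when the one before it is completed fails the run):
1. the insert is moved off the spanner and left standing flat on the bin floor, let go, while the spanner is still in the bin (horizontal distance between insert and spanner above 0.075 m and z of insert in the frame of bin below 0.009 m and angle between insert's own z axis and vertical below 0.09 rad and x of insert in the frame of bin between -0.12 and 0.12 m and y of insert in the frame of bin between -0.195 and 0.195 m and linear speed of insert below 0.03 m/s and contact force between insert and the fingers below 0.1 N and z of spanner in the frame of bin below 0.03 m and x of spanner in the frame of bin between -0.12 and 0.12 m and y of spanner in the frame of bin between -0.195 and 0.195 m), for 0.2 s.
2. the spanner is lifted above the rim of the bin (z of spanner in the frame of bin above 0.05 m), for 0.1 s.
At the end, for the whole second after the job is handed in: The long spanner lies flat (within 7 degrees), right way up as it was, on the rubber mat, its middle within 40 mm of the mat's centre, let go and at rest; the insert stands flat and at rest on the bin's floor (within 5 mm and 5 degrees) (horizontal distance between spanner and mat below 0.04 m and z of spanner in the frame of mat below 0.01 m and angle between spanner's own z axis and vertical below 0.12 rad and linear speed of each of spanner, insert below 0.02 m/s and z of insert in the frame of bin below 0.009 m and angle between insert's own z axis and vertical below 0.09 rad and x of insert in the frame of bin between -0.12 and 0.12 m and y of insert in the frame of bin between -0.195 and 0.195 m); the robot touches nothing.
It fails at once if the spanner is dropped or slammed onto the mat (faster than 0.5 m/s within 20 mm of it) (linear speed of spanner above 0.5 m/s and z of spanner in the frame of mat below 0.024 m and horizontal distance between spanner and mat below 0.12 m).
It fails at once if the insert is dropped or slammed in the bin (faster than 0.5 m/s within 20 mm of its floor) (linear speed of insert above 0.5 m/s and z of insert in the frame of bin below 0.024 m and horizontal distance between insert and bin below 0.2 m).
It also fails if it takes over 64 s, if anything falls off the work surface, if the arm or the gripper's body presses on something with over 40 N, if the wrist force passes 120 N, or if a joint passes its speed limit or range.

## Working session

There is one attempt and no reset: what is moved stays moved. The work goes in short steps, Python scripts to look and compute and a shell command to move; the robot and the scene stay as the last step left them, time stands still between calls to the robot, and variables do not carry over. Pictures are saved under pics/ and viewed, and the job is handed in when it is done.

```bash
ls; mkdir -p pics; python3 - <<'E'
from workcell import env
import cv2, numpy as np
print(env.sense())
for n in("scene","top"):
    p,d=env.capture(n); cv2.imwrite(f"pics/{n}0.png",p); np.save(f"{n}0.npy",d)
    print(n,env.calibration(n))
E
```

```text
pics
{'clock': 0.0, 'qpos': array([ 1.07437515e+00,  2.59189156e-01,  2.07633203e-02,  1.33372713e+00,
       -4.17114289e-05,  1.41819565e+00]), 'joint_vel': array([ 0.00222725,  0.00040583,  0.00011203,  0.0012506 , -0.00131206,
       -0.00040417]), 'tau': array([-7.39029128e-04, -5.55642664e+01,  3.44533181e+01,  1.38780620e-02,
       -2.97082261e-04,  3.04952982e-05]), 'eef_pos': array([0.18528343, 0.51756504, 0.24766843]), 'ee_rot': array([-5.37348380e-01, -3.09489704e+00,  2.04041766e-03]), 'wrist_force': array([-0.51429843,  0.52512175, -0.02650715]), 'torque': array([-0.02064901, -0.01276456,  0.01644554]), 'gripper_width': 0.08568632782368936}
scene {'mtx': array([[487.9712438 ,   0.        , 315.86817487],
       [  0.        , 487.9712438 , 245.56096022],
       [  0.        ,   0.        ,   1.        ]]), 'xyz': array([ 0.93793667, -0.47184122,  0.67773444]), 'orientation': array([-2.14690256, -1.16233465,  0.48823382])}
top {'mtx': array([[514.48525985,   0.        , 317.11503198],
       [  0.        , 514.48525985, 242.48755771],
       [  0.        ,   0.        ,   1.        ]]), 'xyz': array([ 0.21649905, -0.14785309,  1.2001609 ]), 'orientation': array([-2.12213324,  2.15938562, -0.19153727])}
```

View pics/scene0.png

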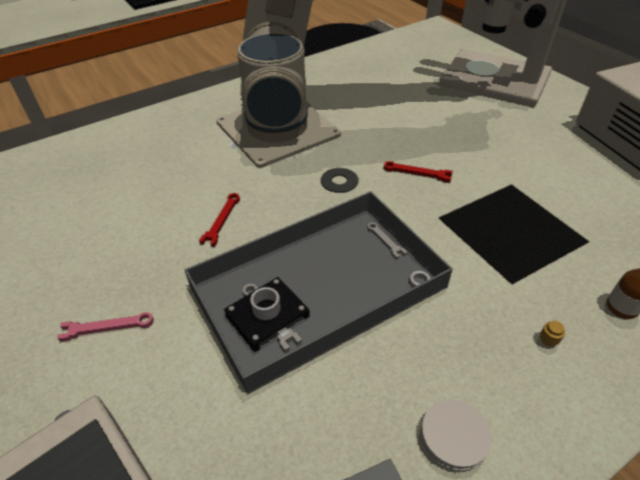

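View pics/top0.png

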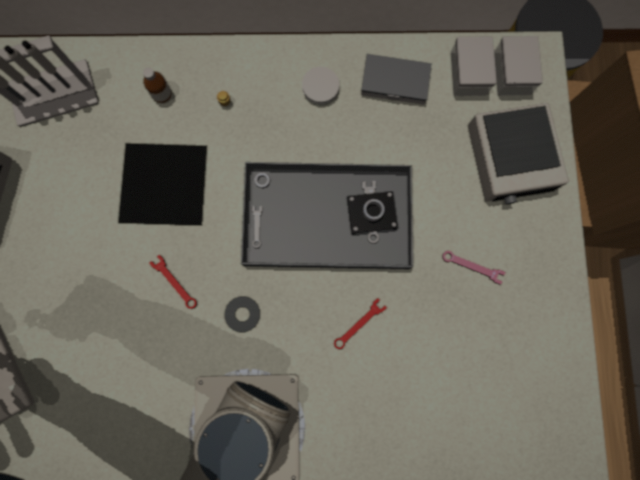

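The top view shows the bin spanning (243–412, 163–270), with the insert at (373,212). The grey jaw at (369,187) and the grey ring at (373,238) stick out from under it. The mat is at (164,185).

Spanner candidates in the top view:
- Grey spanner under the insert, (369,187)–(373,238)
- Short grey spanner at (257,227)
- Red spanners at (175,283) and (360,325)
- Pink spanner at (473,266)

Only the one under the insert is grey, long and covered, so it fits the description. I'll confirm it in an enlarged crop.

```bash
cat > h.py <<'E'
import numpy as np, cv2
from scipy.spatial.transform import Rotation as R
from workcell import env
def cam(n):
    c=env.calibration(n); return c["mtx"],np.array(c["xyz"]),R.from_rotvec(c["orientation"]).as_matrix()
def ray(n,uv):
    K,o,Rm=cam(n); d=Rm@np.linalg.inv(K)@np.array([uv[0],uv[1],1.]); return o,d/np.linalg.norm(d)
def plane(n,uv,z):
    o,d=ray(n,uv); return o+d*(z-o[2])/d[2]
def tri(a,b):  # a: scene uv, b: top uv
    o1,d1=ray("scene",a);o2,d2=ray("top",b)
    s=np.linalg.lstsq(np.c_[d1,-d2],o2-o1,rcond=None)[0]
    p,q=o1+s[0]*d1,o2+s[1]*d2
    return (p+q)/2,np.linalg.norm(p-q)
def proj(n,p):
    K,o,Rm=cam(n); q=K@(Rm.T@(np.array(p)-o)); return q[:2]/q[2]
E
python3 - <<'E'
import cv2,numpy as np
a=cv2.imread("pics/top0.png")[155:280,235:420]; b=cv2.imread("pics/scene0.png")[190:390,180:460]
A=cv2.resize(a,None,fx=4.3,fy=4.3,interpolation=cv2.INTER_CUBIC);B=cv2.resize(b,None,fx=2.8,fy=2.8,interpolation=cv2.INTER_CUBIC)
A=cv2.convertScaleAbs(A,alpha=1.6);B=cv2.convertScaleAbs(B,alpha=1.6)
cv2.imwrite("pics/topc.png",A);cv2.imwrite("pics/scenec.png",B)
E
```

```text
(no output)
```

View pics/topc.png

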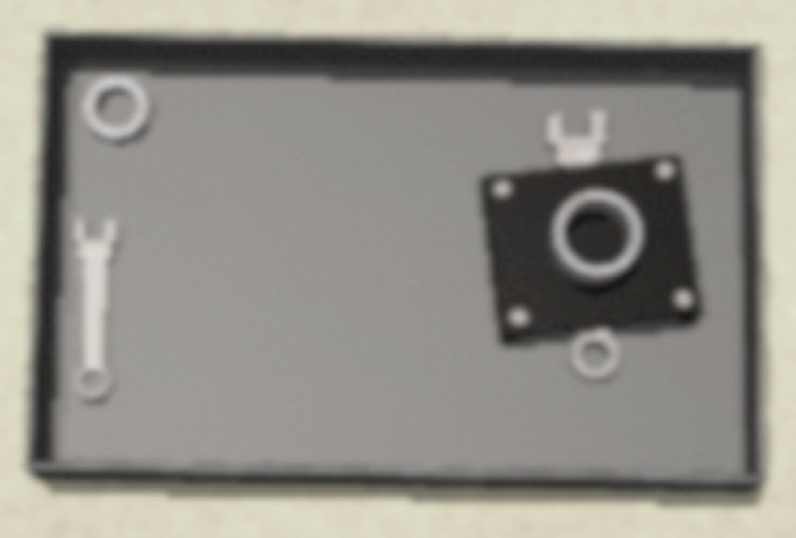

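View pics/scenec.png

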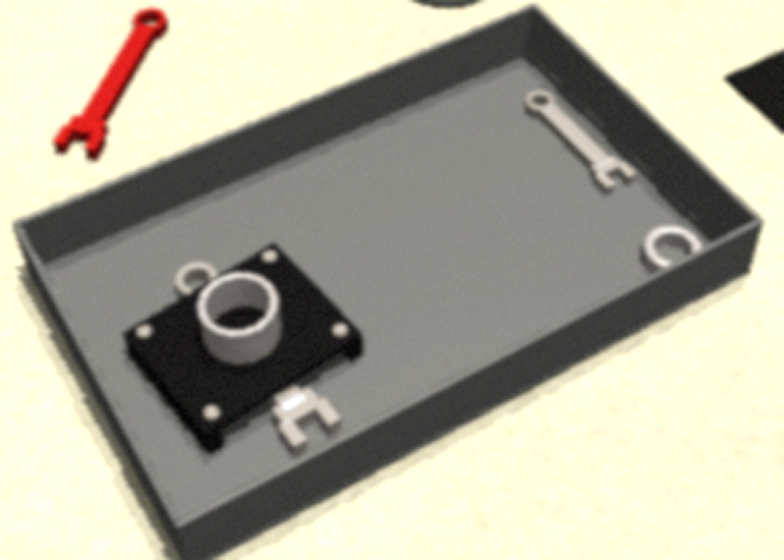

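The crops confirm it: the jaw at (576,140) and ring at (595,353) in the top crop are grey and come out from under the black insert. Next I'll measure the collar, screws, spanner ends, bin and mat.

```bash
python3 - <<'E'
from h import *
S=cv2.imread("pics/scene0.png");T=cv2.imread("pics/top0.png")
def blobs(img,x0,y0,x1,y1,f,th):
    g=cv2.resize(cv2.cvtColor(img[y0:y1,x0:x1],cv2.COLOR_BGR2GRAY),None,fx=f,fy=f,interpolation=cv2.INTER_CUBIC)
    m=(g>th).astype(np.uint8)
    n,l,st,c=cv2.connectedComponentsWithStats(m)
    for i in range(1,n):
        if st[i,4]<f*f*2: continue
        cs,_=cv2.findContours((l==i).astype(np.uint8),cv2.RETR_EXTERNAL,cv2.CHAIN_APPROX_NONE)
        k=max(cs,key=len); e=cv2.fitEllipse(k) if len(k)>5 else None
        print("cent",(c[i]+.5)/f-.5+[x0,y0],"area",st[i,4]/f/f,"ell",np.round((np.array(e[0])+.5)/f-.5+[x0,y0],2),np.round(np.array(e[1])/f,1),"bbox",st[i,:4]/f+[x0,y0,0,0])
print("top");blobs(T,340,172,405,247,8,115)
print("scene");blobs(S,220,278,312,355,8,115)
def quad(img,m):
    cs,_=cv2.findContours(m,cv2.RETR_EXTERNAL,cv2.CHAIN_APPROX_NONE);k=max(cs,key=cv2.contourArea)
    return cv2.minAreaRect(k), cv2.approxPolyDP(cv2.convexHull(k),8,True)[:,0]
for n,I,b in(("top",T,(110,135,215,235)),("scene",S,(430,180,595,285))):
    m=np.zeros(I.shape[:2],np.uint8);x0,y0,x1,y1=b
    m[y0:y1,x0:x1]=(cv2.cvtColor(I,cv2.COLOR_BGR2GRAY)[y0:y1,x0:x1]<45)
    r,q=quad(I,m);print(n,"mat",r,q.tolist())
    P=np.array([plane(n,p,.004) for p in q]);print(P.round(4).tolist(),P.mean(0))
    if n=="top":C=q
E
```

```text
top
cent [368.84107336 187.96262834] area 57.828125 ell [368.63 184.49] [10.6 15.7] bbox [363.    181.5    11.875  11.   ]
scene
cent [275.8521679  280.91259225] area 4.234375 ell [275.85 280.92] [1.9 2.6] bbox [275.    280.5     2.625   2.   ]
cent [248.21935484 286.83716398] area 29.0625 ell [249.63 288.66] [ 9.5 12.7] bbox [243.25  283.875  13.625   9.875]
cent [264.37929139 298.33880629] area 119.015625 ell [264.48 298.26] [21.8 27.6] bbox [251.25  287.75   27.5    22.125]
cent [300.9956571  307.13765106] area 5.171875 ell [300.99 307.14] [2.2 2.8] bbox [300.    306.5     2.875   2.25 ]
cent [230.97487113 307.81937285] area 4.546875 ell [230.97 307.82] [2.  2.6] bbox [230.125 307.25    2.75    2.125]
cent [287.12264053 336.25037419] area 187.90625 ell [288.48 338.01] [17.3 21.1] bbox [278.5   329.125  22.25   19.25 ]
cent [255.12459677 336.64663978] area 7.265625 ell [255.13 336.64] [2.9 3.1] bbox [254.    335.625   3.25    2.875]
cent [220.29768957 353.57316351] area 3.296875 ell [220.3  353.59] [1.7 2.7] bbox [220.    352.625   2.125   2.375]
top mat ((162.1405792236328, 183.98562622070312), (83.57318115234375, 79.33656311035156), 2.2906100749969482) [[126, 144], [205, 146], [200, 224], [119, 221]]
[[0.666, 0.2938, 0.004], [0.6582, 0.1026, 0.004], [0.4652, 0.111, 0.004], [0.4755, 0.3021, 0.004]] [0.56624211 0.20238074 0.004     ]
scene mat ((513.2123413085938, 229.82154846191406), (124.88676452636719, 81.89810943603516), 41.82017135620117) [[440, 218], [512, 186], [587, 241], [511, 282]]
[[0.4673, 0.108, 0.004], [0.4783, 0.3016, 0.004], [0.6683, 0.2936, 0.004], [0.6584, 0.0988, 0.004]] [0.56807788 0.20049456 0.004     ]
```

```bash
python3 - <<'E'
from h import *
T=cv2.imread("pics/top0.png")
f=8
x0,y0,x1,y1=340,172,405,247
g=cv2.resize(cv2.cvtColor(T[y0:y1,x0:x1],cv2.COLOR_BGR2GRAY),None,fx=f,fy=f,interpolation=cv2.INTER_CUBIC)
print(np.percentile(g,[5,50,95]))
for th in(80,90,100):
    n,l,st,c=cv2.connectedComponentsWithStats((g>th).astype(np.uint8))
    for i in range(1,n):
        if f*f*2<st[i,4]<f*f*400:
            cs,_=cv2.findContours((l==i).astype(np.uint8),cv2.RETR_EXTERNAL,cv2.CHAIN_APPROX_NONE)
            k=max(cs,key=len);e=cv2.fitEllipse(k)
            print(th,(c[i]+.5)/f-.5+[x0,y0],"A",st[i,4]/f/f,"ell",np.round((np.array(e[0])+.5)/f-.5+[x0,y0],2),np.round(np.array(e[1])/f,1),st[i,:4]/f+[x0,y0,0,0])
E
```

```text
[25. 84. 97.]
80 [389.2163645  194.04937977] A 8.1875 ell [389.22 194.05] [3.1 3.2] [388.125 193.      3.25    3.125]
80 [351.32631086 198.40332397] A 8.34375 ell [351.33 198.4 ] [3.  3.3] [350.125 197.25    3.375   3.25 ]
80 [373.56827457 208.8565257 ] A 134.953125 ell [373.51 208.75] [19.8 20.4] [363.75 199.25  20.5   20.  ]
80 [393.48194444 223.98703704] A 8.4375 ell [393.48 223.99] [3.  3.3] [392.375 222.875   3.25    3.25 ]
80 [355.18584163 228.25632255] A 9.421875 ell [355.18 228.26] [3.1 3.6] [353.75  227.125   3.75    3.25 ]
90 [368.84885607 186.51532862] A 140.859375 ell [368.8  186.05] [14.1 15.4] [361.5   179.625  15.125  13.875]
90 [389.18427419 194.0483871 ] A 4.84375 ell [389.19 194.05] [2.3 2.4] [388.5   193.375   2.375   2.375]
90 [351.30274024 198.39658408] A 5.203125 ell [351.31 198.39] [2.4 2.6] [350.5   197.625   2.625   2.5  ]
90 [373.60857605 208.95637136] A 96.5625 ell [373.53 208.74] [19.2 19.6] [364.25  199.5    19.625  19.375]
90 [393.47916667 223.98677536] A 5.390625 ell [393.48 223.99] [2.3 2.7] [392.625 223.25    2.75    2.5  ]
90 [355.20969321 228.251468
[... 556 characters left out ...]
351.28 198.39] [1.4 1.7] [350.875 198.125   1.75    1.5  ]
100 [375.31178435 200.45133588] A 8.1875 ell [375.51 201.09] [2.5 8.2] [371.25  199.875   9.375   3.375]
100 [365.40742481 205.09821429] A 4.15625 ell [365.48 205.2 ] [1.3 5.9] [364.875 202.75    3.      6.125]
100 [374.01730769 215.83913462] A 20.3125 ell [373.41 209.78] [15.5 17.4] [365.75  212.375  16.75    6.125]
100 [393.4567953  223.98280201] A 2.328125 ell [393.46 223.98] [1.5 1.7] [393.125 223.625   1.625   1.75 ]
100 [355.1577381  228.25099206] A 2.953125 ell [355.16 228.25] [1.7 2. ] [354.625 227.875   2.125   1.75 ]
100 [373.37090008 237.07336957] A 40.96875 ell [373.14 236.86] [ 9.6 10.7] [368.375 232.125  10.5    10.125]
```

```bash
python3 - <<'E'
from h import *
np.set_printoptions(precision=4,suppress=True)
pr=[((255.12,336.65),(389.2,194.05)),((301,307.14),(351.32,198.4)),((230.97,307.82),(393.48,223.99)),((275.85,280.92),(355.18,228.26))]
P=[]
for a,b in pr:
    p,e=tri(a,b);P.append(p);print("screw",p,e)
P=np.array(P);print("mean",P.mean(0)); 
y=(P[1]+P[3]-P[0]-P[2]);x=P[0]+P[1]-P[2]-P[3]
print("insert yaw",np.arctan2(x[1],x[0]),np.arctan2(-y[0],y[1]),"size",np.linalg.norm(x)/2,np.linalg.norm(y)/2)
print("collar",tri((264.6,298.3),(373.55,208.8)))
print("ring topview",plane("top",(373.16,236.9),.016),"scene",plane("scene",(248.9,287.9),.016),tri((248.9,287.9),(373.16,236.9)))
print("jaw centre top",plane("top",(368.8,186.5),.016),"scene",plane("scene",(288.0,337.5),.016),tri((288,337.5),(368.8,186.5)))
# bin rim corners
for n,q in(("top",[(246,163),(411,166),(411,270),(243,268)]),):
    print([plane(n,c,.05) for c in q])
# depth check
for n,uv in(("top",(373,199.9)),("top",(370,188)),("top",(325,215)),("top",(360,200)),("scene",(288,333))):
    d=np.load(n+"0.npy");K,o,Rm=cam(n);u,v=int(uv[0]),int(uv[1]);z=d[v,u];print(n,uv,o+Rm@(np.linalg.inv(K)@[u,v,1])*z)
E
```

```text
screw [ 0.525  -0.336   0.0283] 0.0008189554360684752
screw [ 0.516  -0.2465  0.028 ] 0.0010306822608992933
screw [ 0.4533 -0.3431  0.0276] 0.0008141717578153719
screw [ 0.4446 -0.2535  0.0277] 0.000893973000168024
mean [ 0.4847 -0.2947  0.0279]
insert yaw 0.09799599280331142 0.09836126878141649 size 0.07195371734396565 0.08997742483858488
collar (array([ 0.4846, -0.2946,  0.0523]), np.float64(0.0011058461947253352))
ring topview [ 0.4254 -0.2964  0.016 ] scene [ 0.4236 -0.2957  0.016 ] (array([ 0.4251, -0.2962,  0.0179]), np.float64(8.71265219743436e-05))
jaw centre top [ 0.5474 -0.2905  0.016 ] scene [ 0.5476 -0.29    0.016 ] (array([ 0.5475, -0.2902,  0.0159]), np.float64(0.0004934889556736527))
[array([ 0.5985, -0.0027,  0.05  ]), array([ 0.5857, -0.3865,  0.05  ]), array([ 0.3424, -0.3747,  0.05  ]), array([0.3533, 0.0029, 0.05  ])]
top (373, 199.9) [ 0.5069 -0.2944  0.0544]
top (370, 188) [ 0.5446 -0.2936  0.0125]
top (325, 215) [ 0.4823 -0.1851  0.0039]
top (360, 200) [ 0.5123 -0.2675  0.0256]
scene (288, 333) [ 0.5402 -0.2857  0.0157]
```

Checks on the measurements:
- **Insert:** centre (0.485, -0.295), yaw 0.098. Screw spacing comes out at 72 x 90 mm. Collar top is at 0.052–0.054, against an expected 0.054.
- **Spanner:** top at 0.016, yaw about 0.05.
- **Mat:** centre (0.567, 0.201).
- **Bin:** centre (0.470, -0.190), yaw about -0.03.

All of these agree with the text. I'll turn the tool first so its y axis lies across the spanner, which is φ_y = 1.62 rad.

```bash
python3 -m creep '[[0,0,0,0,-7.5],[0,0,0,0,-7.5],[0,0,0,0,-7.5],[0,0,0,0,0]]'; cat >> h.py <<'E'
def need(t,phi=None):
    s=env.sense();M=R.from_rotvec(s["ee_rot"]).as_matrix();d=M.T@(np.array(t)-s["eef_pos"])*100
    ph=np.arctan2(M[1,1],M[0,1]);print("clk",s["clock"],"pos",s["eef_pos"].round(4),"phi_y",round(ph,4),"tilt",round(M[2,2],5),"shift cm",d.round(2),"roll deg",None if phi is None else round(np.degrees(ph-phi),2),"F",s["wrist_force"].round(1),"w",round(s["gripper_width"],4))
E
python3 -c "
from h import *
need([.46,.1,.2],1.62);need([.4847,-.2947,.2])"
```

```text
clock: 0.5
eef_pos: [0.1853, 0.5177, 0.2479]
ee_rot: [0.08, -3.14, 0.001]
wrist_force: [1.0, 0.2, 0.5]
gripper_width: 0.0854
clk 0.5 pos [0.1853 0.5177 0.2479] phi_y 1.6216 tilt -1.0 shift cm [-25.31 -43.11   4.81] roll deg 0.09 F [1.  0.2 0.5] w 0.0854
clk 0.5 pos [0.1853 0.5177 0.2479] phi_y 1.6216 tilt -1.0 shift cm [-25.78 -82.65   4.83] roll deg None F [1.  0.2 0.5] w 0.0854
```

```bash
python3 -m creep '[[0,-2.1,-3.6,0.3,0],[0,-2.1,-3.6,0.3,0],[0,-2.1,-3.6,0.3,0],[0,-2.1,-3.6,0.3,0],[0,-2.1,-3.6,0.3,0],[0,-2.1,-3.6,0.3,0],[0,-2.1,-3.6,0.3,0],[0,-2.1,-3.6,0.3,0],[0,-2.1,-3.6,0.3,0],[0,-2.1,-3.6,0.3,0],[0,-2.1,-3.6,0.3,0],[0,-2.1,-3.6,0.3,0]]';python3 -c "
from h import *
need([.4847,-.2947,.14],1.62)"
```

```text
clock: 1.7
eef_pos: [0.4588, 0.097, 0.2122]
ee_rot: [-0.07, 3.141, 0.0]
wrist_force: [1.0, 0.2, 0.2]
gripper_width: 0.0853
clk 1.7 pos [0.4588 0.097  0.2122] phi_y 1.6151 tilt -1.0 shift cm [ -0.85 -39.25   7.21] roll deg -0.28 F [1.  0.2 0.2] w 0.0853
```

```bash
python3 -m creep '[[0,-0.1,-4,0.6,0],[0,-0.1,-4,0.6,0],[0,-0.1,-4,0.6,0],[0,-0.1,-4,0.6,0],[0,-0.1,-4,0.6,0],[0,-0.1,-4,0.6,0],[0,-0.1,-4,0.6,0],[0,-0.1,-4,0.6,0],[0,-0.1,-4,0.6,0],[0,0,-3,0.6,0],[0,0,0,0.6,0],[0,0,0,0,0]]';python3 -c "
from h import *
need([.4847,-.2947,.05],1.62)
for n in('scene','top'):
    p,d=env.capture(n);cv2.imwrite(f'pics/{n}1.png',p)"
```

```text
clock: 2.9
eef_pos: [0.4856, -0.2905, 0.145]
ee_rot: [0.07, -3.139, -0.003]
wrist_force: [0.0, 0.3, -0.4]
gripper_width: 0.0855
clk 2.9 pos [ 0.4856 -0.2905  0.145 ] phi_y 1.6154 tilt -1.0 shift cm [ 0.09 -0.44  9.49] roll deg -0.26 F [ 0.   0.3 -0.4] w 0.0855
```

View pics/scene1.png

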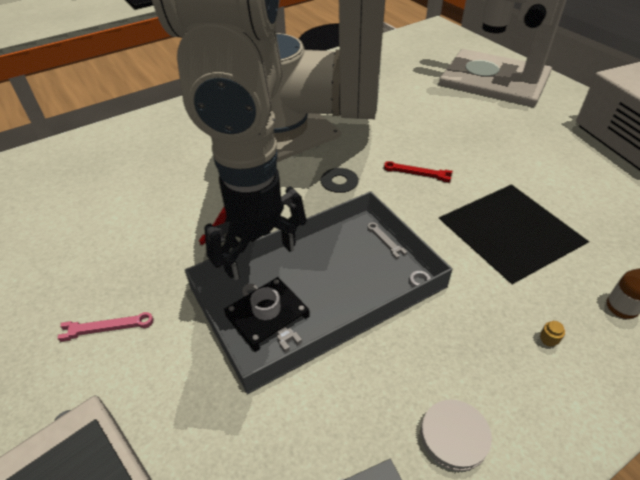

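The gripper, at (255,215) in the scene view, hangs over the collar at (265,300) with the jaws open along y. I'll go down in two steps.

```bash
python3 -m creep '[[0,0,-0.4,1.5,0],[0,0.1,0,2,0],[0,0,0,2,0],[0,0,0,1.5,0],[0,0,0,0.7,0],[0,0,0,0,0]]';python3 -c "
from h import *
need([.4847,-.2947,.049],1.62)
p,d=env.capture('scene');cv2.imwrite('pics/s2.png',cv2.resize(p[180:400,150:400],None,fx=2.7,fy=2.7))"
```

```text
clock: 3.6
eef_pos: [0.4854, -0.2934, 0.0691]
ee_rot: [0.078, -3.14, -0.001]
wrist_force: [1.3, -0.0, 0.1]
gripper_width: 0.0855
clk 3.6 pos [ 0.4854 -0.2934  0.0691] phi_y 1.6203 tilt -1.0 shift cm [ 0.07 -0.12  2.01] roll deg 0.02 F [ 1.3 -0.   0.1] w 0.0855
```

View pics/s2.png

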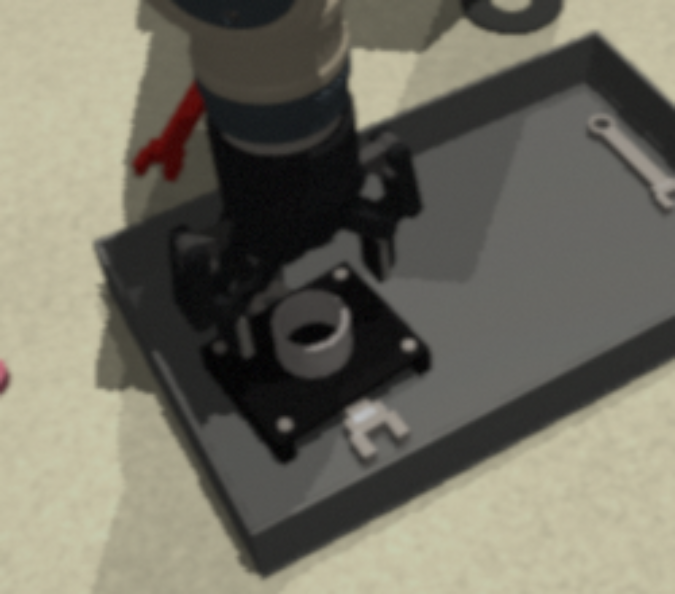

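The fingers stand on both sides of the collar, at (245,330) and (385,245) in the crop. I'll lower the last 2 cm and close.

```bash
python3 -m creep '[[0,0,-0.1,1,0],[0,0,0,0.9,0],[0,0,0,0,0],[80,0,0,0,0],[120,0,0,0,0],[255,0,0,0,0],[255,0,0,0,0],[255,0,0,0,0],[255,0,0,0,0],[255,0,0,0,0]]';python3 -c "
from h import *
need([.4847,-.2947,.049],1.62)"
```

```text
clock: 4.65
eef_pos: [0.4856, -0.2956, 0.0511]
ee_rot: [-0.077, 3.14, -0.001]
wrist_force: [-1.1, 1.7, 4.7]
gripper_width: 0.0446
clk 4.65 pos [ 0.4856 -0.2956  0.0511] phi_y 1.6195 tilt -1.0 shift cm [0.09 0.09 0.21] roll deg -0.03 F [-1.1  1.7  4.7] w 0.0446
```

The gripper closed at 45 mm, which fits the 46 mm collar. I'll lift a little and look.

```bash
python3 -m creep '[[255,0,0,-0.5,0],[255,0,0,-1,0],[255,0,0,-1,0],[255,0,0,-1,0],[255,0,0,-1,0],[255,0,0,0,0]]';python3 -c "
from h import *
need([.4847,-.2947,.049],1.62)
p,d=env.capture('scene');cv2.imwrite('pics/s3.png',cv2.resize(p[180:400,150:400],None,fx=2.7,fy=2.7))"
```

```text
clock: 5.25
eef_pos: [0.4862, -0.296, 0.0971]
ee_rot: [-0.077, 3.139, -0.003]
wrist_force: [0.4, -0.3, -2.8]
gripper_width: 0.0446
clk 5.25 pos [ 0.4862 -0.296   0.0971] phi_y 1.6197 tilt -1.0 shift cm [0.15 0.15 4.81] roll deg -0.02 F [ 0.4 -0.3 -2.8] w 0.0446
```

View pics/s3.png

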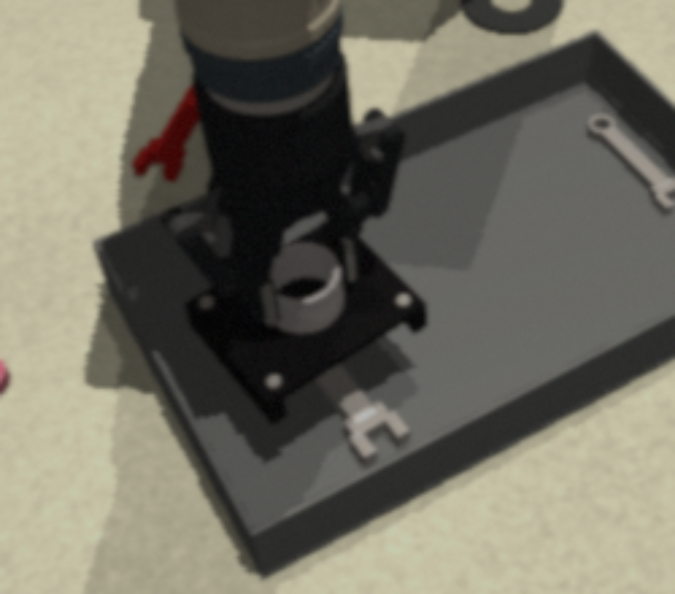

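The insert is held level and lifted clear of the spanner. Now I'll carry it 166 mm toward +y, over the empty floor.

```bash
python3 -m creep '[[255,0,1,-0.3,0],[255,0,2,0,0],[255,0,2.5,0,0],[255,0,2.5,0,0],[255,0,2.5,0,0],[255,0,2.5,0,0],[255,0,2,0,0],[255,0,1,0,0],[255,0,0.5,0,0],[255,0,0,0,0],[255,0,0,0,0]]';python3 -c "
from h import *
need([.480,-.130,.053],1.62)
for n in('scene','top'):
    p,d=env.capture(n);cv2.imwrite(f'pics/{n}4.png',p)
    if n=='scene':cv2.imwrite('pics/s4.png',cv2.resize(p[160:400,180:480],None,fx=2.4,fy=2.4))
    else:cv2.imwrite('pics/t4.png',cv2.convertScaleAbs(cv2.resize(p[155:280,235:420],None,fx=4,fy=4),alpha=1.6))"
```

```text
clock: 6.4
eef_pos: [0.4776, -0.1311, 0.0983]
ee_rot: [-0.076, 3.141, -0.0]
wrist_force: [0.2, -0.3, -2.0]
gripper_width: 0.0442
clk 6.4 pos [ 0.4776 -0.1311  0.0983] phi_y 1.6195 tilt -1.0 shift cm [-0.25  0.1   4.53] roll deg -0.03 F [ 0.2 -0.3 -2. ] w 0.0442
```

View pics/s4.png

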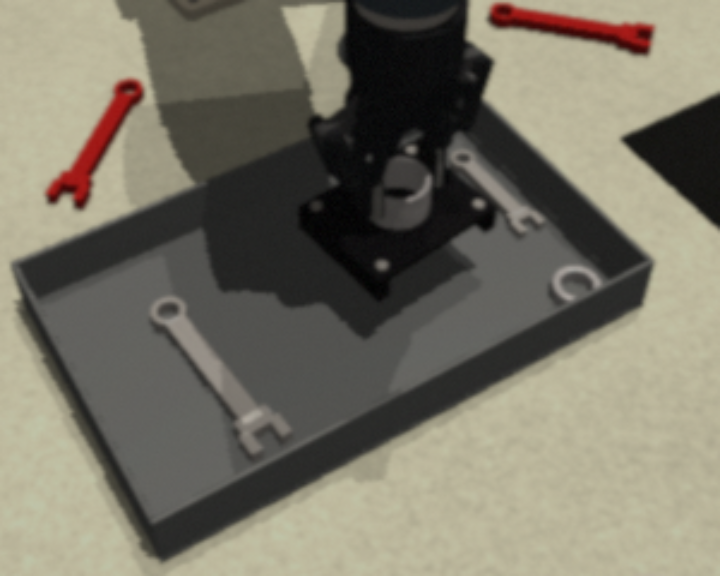

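View pics/t4.png

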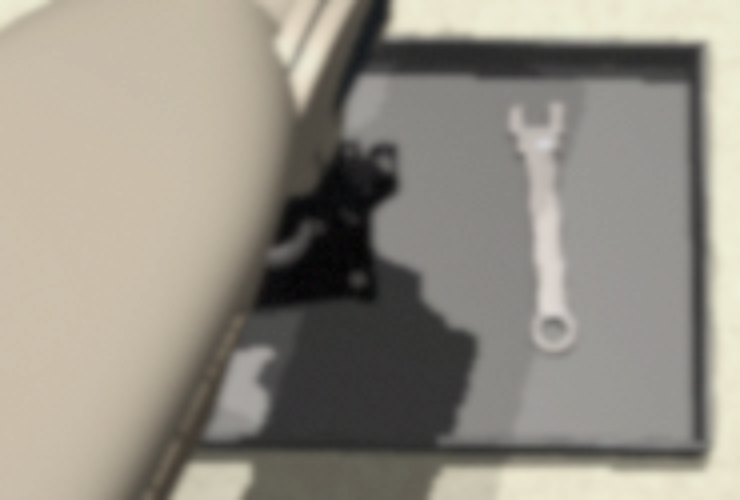

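The spanner is fully uncovered, from jaw (263,430) to ring (168,310) in the scene crop. The insert hangs over the empty floor, clear of the short spanner. I'll lower it gently.

```bash
python3 -m creep '[[255,0,0,0.5,0],[255,0,0,1,0],[255,0,0,1,0],[255,0,0,0.7,0],[255,0,0,0.4,0],[255,0,0,0.3,0],[255,0,0,0.2,0],[255,0,0,0.2,0],[255,0,0,0,0],[255,0,0,0,0]]'; python3 -m creep '[[255,0,0,0.1,0],[255,0,0,0.1,0],[255,0,0,0,0]]'
```

```text
clock: 7.5
eef_pos: [0.4775, -0.1307, 0.0555]
ee_rot: [-0.077, 3.14, -0.0]
wrist_force: [0.0, -0.0, -1.7]
gripper_width: 0.0442
clock: 7.8
eef_pos: [0.4774, -0.1307, 0.0532]
ee_rot: [0.077, -3.141, -0.0]
wrist_force: [0.3, 0.1, -1.5]
gripper_width: 0.0439
```

```bash
python3 -m creep '[[255,0,0,0.1,0],[255,0,0,0.05,0],[255,0,0,0,0]]'; python3 -m creep '[[255,0,0,0.05,0],[255,0,0,0.05,0],[255,0,0,0,0]]'
```

```text
clock: 8.1
eef_pos: [0.4774, -0.1307, 0.0517]
ee_rot: [0.077, -3.141, -0.0]
wrist_force: [-0.6, -0.8, -2.3]
gripper_width: 0.0439
clock: 8.4
eef_pos: [0.4775, -0.1307, 0.0511]
ee_rot: [-0.077, 3.14, -0.0]
wrist_force: [-1.7, 1.1, 2.7]
gripper_width: 0.0441
```

The force went from -2.3 to +2.7 N, so the feet are on the floor. I'll open and rise.

```bash
python3 -m creep '[[120,0,0,0,0],[60,0,0,0,0],[0,0,0,0,0],[0,0,0,0,0],[0,0,0,0,0],[0,0,0,0,0],[0,0,0,-1,0],[0,0,0,-2,0],[0,0,0,-2,0],[0,0,0,-2,0],[0,0,0,-2,0],[0,0,0,0,0]]';python3 -c "
from h import *
need([.486,-.293,.1],1.62)
for n in('scene','top'):
    p,d=env.capture(n);cv2.imwrite(f'pics/{n}5.png',p)
    if n=='scene':cv2.imwrite('pics/s5.png',cv2.resize(p[160:400,180:480],None,fx=2.4,fy=2.4))
    else:cv2.imwrite('pics/t5.png',cv2.convertScaleAbs(cv2.resize(p[155:280,235:420],None,fx=4,fy=4),alpha=1.6))"
```

```text
clock: 9.6
eef_pos: [0.4786, -0.1312, 0.1438]
ee_rot: [-0.077, 3.136, -0.003]
wrist_force: [-0.2, 0.1, -1.1]
gripper_width: 0.0857
clk 9.6 pos [ 0.4786 -0.1312  0.1438] phi_y 1.6197 tilt -0.99999 shift cm [  0.07 -16.19   4.42] roll deg -0.01 F [-0.2  0.1 -1.1] w 0.0857
```

View pics/s5.png

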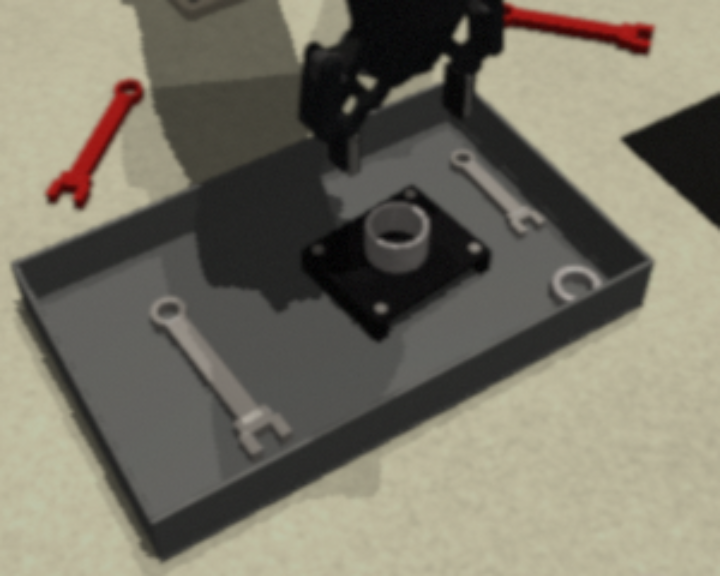

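View pics/t5.png

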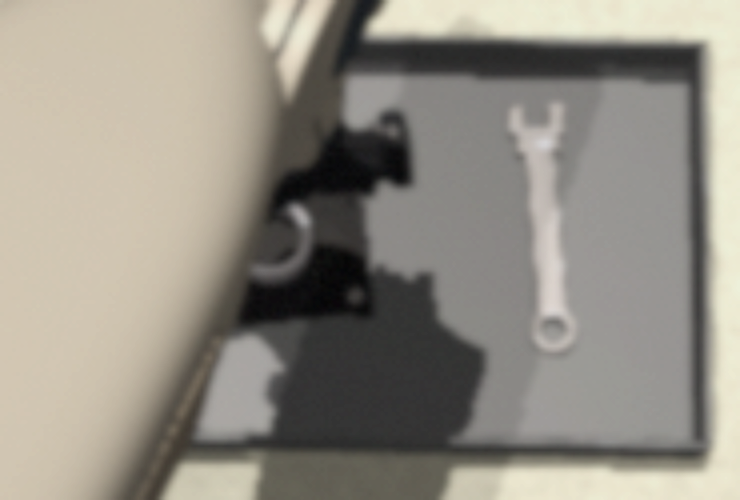

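The insert stands flat at (395,262) in the scene crop and has been let go. The spanner is fully visible, so I'll measure it in both views and check the insert's screw heights.

```bash
python3 - <<'E'
from h import *
np.set_printoptions(precision=4,suppress=True)
f=6
out={}
for n,b,th in(("scene",(235,275,310,355),100),("top",(356,174,384,248),98)):
    I=cv2.imread(f"pics/{n}5.png");x0,y0,x1,y1=b
    g=cv2.resize(cv2.cvtColor(I[y0:y1,x0:x1],cv2.COLOR_BGR2GRAY),None,fx=f,fy=f,interpolation=cv2.INTER_CUBIC)
    g2=cv2.GaussianBlur(g,(0,0),f*8)
    m=(g.astype(int)-g2>10).astype(np.uint8)
    nn,l,st,c=cv2.connectedComponentsWithStats(m); i=1+np.argmax(st[1:,4]); m=(l==i).astype(np.uint8)
    cv2.imwrite(f"pics/m_{n}.png",m*255)
    ys,xs=np.nonzero(m); px=np.c_[xs,ys]; uv=(px+.5)/f-.5+[x0,y0]
    K,o,Rm=cam(n); d=(Rm@np.linalg.inv(K)@np.c_[uv,np.ones(len(uv))].T).T
    P=o+d*((.016-o[2])/d[:,2])[:,None]; P=P[:,:2].astype(np.float32)
    # handle: middle part, fit a line
    mid=P[(P[:,0]>.45)&(P[:,0]<.52)]
    v=cv2.fitLine(mid,cv2.DIST_HUBER,0,.001,.001).ravel(); dr=v[:2]*np.sign(v[0]);pt=v[2:]
    t=(P-pt)@dr; w=(P-pt)@[-dr[1],dr[0]]
    print(n,"yaw",np.arctan2(dr[1],dr[0]),"len",np.ptp(t),"mid",pt+dr*(t.min()+t.max())/2,"handle w",np.percentile(w[np.abs(t)<.03],[2,98]))
s=(P,)
# two-view height: ring centre & jaw from crop masks
for n in("scene","top"):
    pass
E
```

```text
scene yaw 0.060423523 len 0.15082799 mid [ 0.4873 -0.293 ] handle w [-0.0068  0.0068]
top yaw 0.0652076 len 0.14888248 mid [ 0.4879 -0.2937] handle w [-0.0072  0.0069]
```

```bash
python3 - <<'E'
import cv2,numpy as np
a=cv2.imread("pics/m_scene.png");b=cv2.imread("pics/m_top.png");print(a.shape,b.shape)
H=max(a.shape[0],b.shape[0]);c=np.zeros((H,a.shape[1]+b.shape[1]+10,3),np.uint8)+60
c[:a.shape[0],:a.shape[1]]=a;c[:b.shape[0],a.shape[1]+10:]=b;cv2.imwrite("pics/m.png",c)
E
```

```text
(480, 450, 3) (444, 168, 3)
```

View pics/m.png

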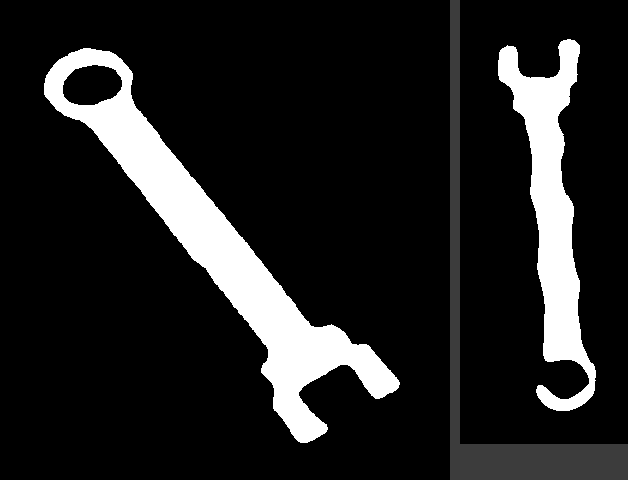

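Both masks are clean. The two views agree to within 1 mm on the z = 0.016 plane, with length 149–151 mm, so the height holds. The spanner's middle is at (0.4876, -0.2933), yaw 0.06. Now I'll go over it.

```bash
python3 -m creep '[[0,-0.1,-2,0,-0.7],[0,0,-3,0.5,0],[0,0,-3,0.5,0],[0,0,-3,0.5,0],[0,0,-3,0.5,0],[0,0,-2,1,0],[0,0,-0.2,1,0],[0,0,0,1,0],[0,0,0,1,0],[0,0,0,0,0],[0,0,0,0,0]]';python3 -c "
from h import *
need([.4876,-.2933,.023],1.631)"
```

```text
clock: 10.8
eef_pos: [0.4881, -0.2915, 0.0808]
ee_rot: [0.098, -3.14, -0.001]
wrist_force: [-0.6, -0.2, -1.0]
gripper_width: 0.0855
clk 10.8 pos [ 0.4881 -0.2915  0.0808] phi_y 1.633 tilt -1.0 shift cm [ 0.06 -0.18  5.78] roll deg 0.12 F [-0.6 -0.2 -1. ] w 0.0855
```

```bash
python3 -m creep '[[0,0,-0.2,1,0],[0,0.1,0,1.5,0],[0,0,0,1.5,0],[0,0,0,0.8,0],[0,0,0,0.5,0],[0,0,0,0.3,0],[0,0,0,0,0],[0,0,0,0,0]]';python3 -c "
from h import *
need([.4876,-.2933,.023],1.631)
p,d=env.capture('scene');cv2.imwrite('pics/s6.png',cv2.resize(p[200:400,180:420],None,fx=2.9,fy=2.9))"
```

```text
clock: 11.6
eef_pos: [0.4875, -0.2946, 0.0252]
ee_rot: [-0.096, 3.14, -0.001]
wrist_force: [0.1, 1.2, 0.8]
gripper_width: 0.0855
clk 11.6 pos [ 0.4875 -0.2946  0.0252] phi_y 1.632 tilt -1.0 shift cm [-0.02  0.13  0.22] roll deg 0.05 F [0.1 1.2 0.8] w 0.0855
```

View pics/s6.png

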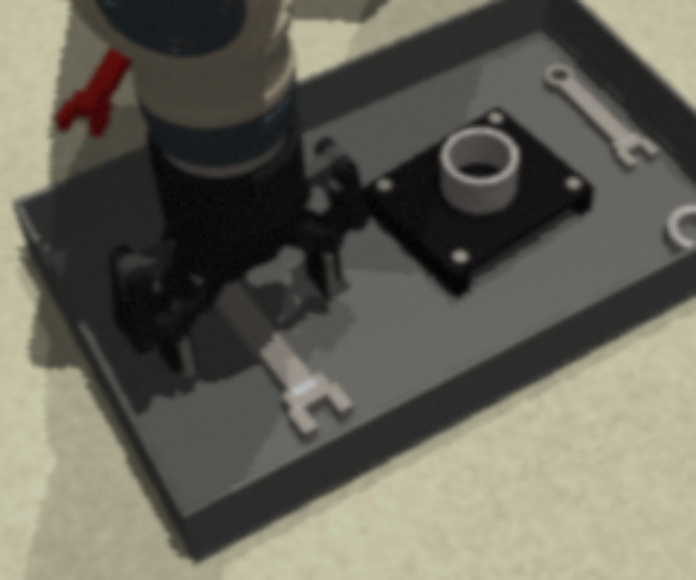

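The fingers straddle the handle and are clear of the insert and walls. I'll lower 2 mm and close.

```bash
python3 -m creep '[[0,0,0.1,0.2,0],[100,0,0,0,0],[160,0,0,0,0],[200,0,0,0,0],[255,0,0,0,0],[255,0,0,0,0],[255,0,0,0,0],[255,0,0,0,0]]'
```

```text
clock: 12.45
eef_pos: [0.4873, -0.2936, 0.023]
ee_rot: [-0.096, 3.14, -0.001]
wrist_force: [-0.1, 0.1, 5.1]
gripper_width: 0.0141
```

```bash
python3 -m creep '[[255,0,0,-0.5,0],[255,0,0,-1,0],[255,0,0,-1.5,0],[255,0,0,-1.5,0],[255,0,0,-1.5,0],[255,0,0,-1.5,0],[255,0,0,-1.5,0],[255,0,0,-1.5,0],[255,0,0,-1.5,0],[255,0,0,-1.5,0],[255,0,0,-1,0],[255,0,0,0,0]]'; python3 -c "
from h import *
need([.567,.201,.16],1.55)
p,d=env.capture('scene');cv2.imwrite('pics/s7.png',cv2.resize(p[120:400,160:480],None,fx=2.1,fy=2.1))"
```

```text
clock: 13.65
eef_pos: [0.4876, -0.2938, 0.1694]
ee_rot: [-0.096, 3.138, -0.003]
wrist_force: [0.3, -0.9, -1.6]
gripper_width: 0.0141
clk 13.65 pos [ 0.4876 -0.2938  0.1694] phi_y 1.6319 tilt -1.0 shift cm [-10.95  48.9    0.88] roll deg 4.69 F [ 0.3 -0.9 -1.6] w 0.0141
```

View pics/s7.png

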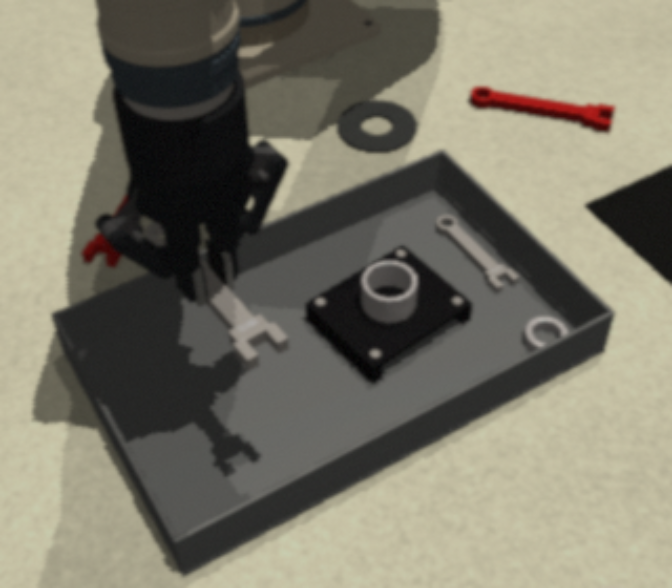

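The spanner is held level above the rim. Now I'll carry it to the mat.

```bash
python3 -m creep '[[255,-0.3,1.5,0,0],[255,-0.6,2.5,0,0],[255,-0.8,3.5,0,0],[255,-0.8,3.5,0,0],[255,-0.8,3.5,0,0],[255,-0.8,3.5,0,0],[255,-0.8,3.5,0,0],[255,-0.8,3.5,0,0],[255,-0.8,3.5,0,0],[255,-0.8,3.5,0,0],[255,-0.8,3.5,0,0],[255,-0.8,3.5,0,0]]';python3 -m creep '[[255,-0.8,3,0,0],[255,-0.6,2.5,0.3,0],[255,-0.4,2,0.5,0],[255,-0.1,1.3,0.5,0],[255,0,0.5,0,0],[255,0,0,0,0],[255,0,0,0,0]]'; python3 -c "
from h import *
need([.567,.201,.03],1.631)
p,d=env.capture('scene');cv2.imwrite('pics/s8.png',cv2.resize(p[80:340,360:640],None,fx=2.2,fy=2.2))"
```

```text
clock: 14.9
eef_pos: [0.5513, 0.1035, 0.1669]
ee_rot: [0.096, -3.138, -0.0]
wrist_force: [0.6, -0.7, -1.3]
gripper_width: 0.0144
clock: 15.6
eef_pos: [0.5653, 0.1947, 0.1549]
ee_rot: [0.095, -3.14, 0.0]
wrist_force: [-0.0, -0.7, -0.4]
gripper_width: 0.0142
clk 15.6 pos [0.5653 0.1947 0.1549] phi_y 1.6314 tilt -1.0 shift cm [-0.21  0.62 12.49] roll deg 0.03 F [-0.  -0.7 -0.4] w 0.0142
```

View pics/s8.png

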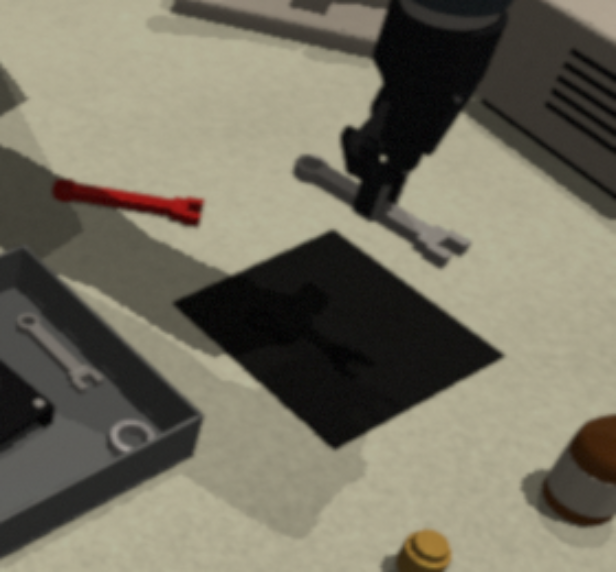

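The spanner is still level in the jaws, held above the mat. The mat top is at the same height as the bin floor, so it should touch down at about TCP z = 0.023.

```bash
python3 -m creep '[[255,-0.1,0.3,1,0],[255,-0.1,0.3,1.5,0],[255,0,0,2,0],[255,0,0,2,0],[255,0,0,2,0],[255,0,0,1.5,0],[255,0,0,1,0],[255,0,0,0.7,0],[255,0,0,0.4,0],[255,0,0,0,0],[255,0,0,0,0]]'; python3 -c "
from h import *
need([.567,.201,.024],1.631)"
```

```text
clock: 16.75
eef_pos: [0.5674, 0.2015, 0.0343]
ee_rot: [-0.096, 3.139, 0.0]
wrist_force: [0.2, -0.3, -0.7]
gripper_width: 0.0141
clk 16.75 pos [0.5674 0.2015 0.0343] phi_y 1.6319 tilt -1.0 shift cm [ 0.05 -0.04  1.03] roll deg 0.05 F [ 0.2 -0.3 -0.7] w 0.0141
```

```bash
python3 -m creep '[[255,0,0,0.4,0],[255,0,0,0.3,0],[255,0,0,0.1,0],[255,0,0,0,0],[255,0,0,0,0]]'; python3 -m creep '[[255,0,0,0.1,0],[255,0,0,0.1,0],[255,0,0,0,0],[255,0,0,0,0]]';python3 -m creep '[[255,0,0,0.1,0],[255,0,0,0,0]]'
```

```text
clock: 17.25
eef_pos: [0.5671, 0.2014, 0.0258]
ee_rot: [-0.096, 3.14, -0.0]
wrist_force: [-0.3, -0.8, -1.0]
gripper_width: 0.0144
clock: 17.65
eef_pos: [0.567, 0.2014, 0.0237]
ee_rot: [0.096, -3.14, -0.0]
wrist_force: [-0.5, 0.3, -1.5]
gripper_width: 0.0143
clock: 17.85
eef_pos: [0.5672, 0.2014, 0.0231]
ee_rot: [-0.096, 3.14, 0.0]
wrist_force: [-1.3, -0.0, 2.2]
gripper_width: 0.0143
```

The force changed by +3.7 N, so it's touching the mat. I'll release slowly and rise.

```bash
python3 -m creep '[[200,0,0,0,0],[150,0,0,0,0],[100,0,0,0,0],[50,0,0,0,0],[0,0,0,0,0],[0,0,0,0,0],[0,0,0,-1,0],[0,0,0,-2,0],[0,0,0,-3,0],[0,0,0,-3,0],[0,0,0,-3,0],[0,0,0,-3,0]]';python3 -m creep '[[0,3,2,-2,0],[0,3,3,-1,0],[0,3,3,0,0],[0,2,3,0,0],[0,2,3,0,0],[0,1,3,0,0],[0,1,3,0,0],[0,0,3,0,0],[0,0,0,0,0],[0,0,0,0,0]]'
python3 -c "
from h import *
need([.567,.201,.024],1.631)
for n in('scene','top'):
    p,d=env.capture(n);cv2.imwrite(f'pics/{n}9.png',p);np.save(n+'9.npy',d)"
```

```text
clock: 19.05
eef_pos: [0.5669, 0.2014, 0.1749]
ee_rot: [-0.096, 3.139, 0.0]
wrist_force: [-0.2, -0.7, -0.1]
gripper_width: 0.0857
clock: 20.05
eef_pos: [0.4029, 0.4221, 0.2031]
ee_rot: [-0.098, 3.14, -0.0]
wrist_force: [-0.4, -0.1, 0.4]
gripper_width: 0.0857
clk 20.05 pos [0.4029 0.4221 0.2031] phi_y 1.6333 tilt -1.0 shift cm [-14.99 -23.08  17.92] roll deg 0.13 F [-0.4 -0.1  0.4] w 0.0857
```

View pics/scene9.png

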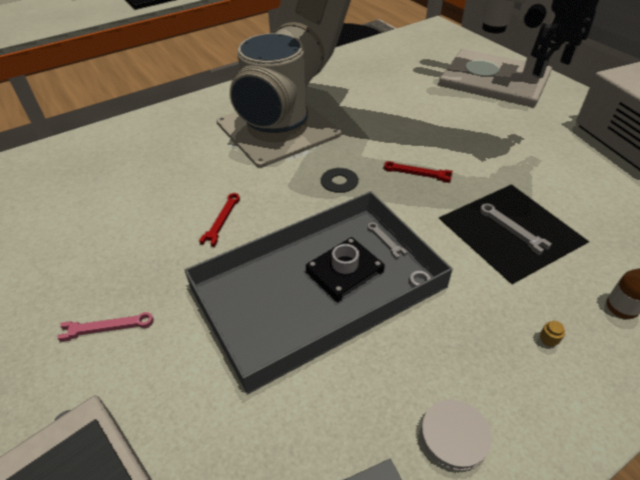

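View pics/top9.png

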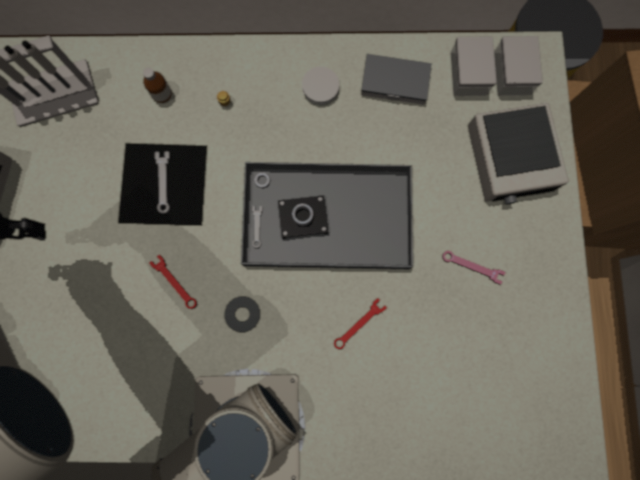

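The spanner lies on the mat around (515,228) in the scene view and (163,182) in the top view. The insert stands in the bin at (345,262) and (302,215), and the arm is clear. I'll check the numbers before handing in.

```bash
python3 - <<'E'
from h import *
np.set_printoptions(precision=4,suppress=True)
f=6
def get(n,b,off):
    I=cv2.imread(f"pics/{n}9.png");x0,y0,x1,y1=b
    g=cv2.resize(cv2.cvtColor(I[y0:y1,x0:x1],cv2.COLOR_BGR2GRAY),None,fx=f,fy=f,interpolation=cv2.INTER_CUBIC)
    _,m=cv2.threshold(g,off,1,cv2.THRESH_BINARY)
    nn,l,st,c=cv2.connectedComponentsWithStats(m)
    return l,st,c
for n,b in(("scene",(470,195,560,260)),("top",(145,147,185,220))):
    l,st,c=get(n,b,80);i=1+np.argmax(st[1:,4]);ys,xs=np.nonzero(l==i)
    uv=(np.c_[xs,ys]+.5)/f-.5+[b[0],b[1]]
    for zz in(.011,.016,.021):
        P=np.float32([plane(n,p,zz)[:2] for p in uv[::7]])
        v=cv2.fitLine(P,cv2.DIST_HUBER,0,.001,.001).ravel();dr=v[:2]*np.sign(v[0]);t=(P-v[2:])@dr
        print(n,zz,"yaw",np.arctan2(dr[1],dr[0]),"len",np.ptp(t),"mid",v[2:]+dr*(t.min()+t.max())/2)
    d=np.load(n+"9.npy");K,o,Rm=cam(n);uvi=uv.astype(int);k=np.array([o+Rm@(np.linalg.inv(K)@[u,w,1])*d[w,u] for u,w in np.unique(uvi,axis=0)])
    for lo,hi in((.49,.53),(.53,.57),(.57,.61),(.61,.65)):
        s=(k[:,0]>lo)&(k[:,0]<hi);print("  depth z",lo,np.median(k[s,2]))
for n,b in(("scene",(300,235,388,300)),("top",(275,190,333,243))):
    l,st,c=get(n,b,85 if n=="scene" else 80)
    for i in range(1,len(st)):
        if 60<st[i,4]<700:print(n,(c[i]+.5)/f-.5+[b[0],b[1]],st[i,4]/36)
E
```

```text
scene 0.011 yaw 0.060133476 len 0.15014133 mid [0.565  0.2051]Traceback (most recent call last):
  File "<stdin>", line 14, in <module>
  File "h.py", line 9, in plane
    o,d=ray(n,uv); return o+d*(z-o[2])/d[2]
        ~~~^^^^^^
  File "h.py", line 7, in ray
    K,o,Rm=cam(n); d=Rm@np.linalg.inv(K)@np.array([uv[0],uv[1],1.]); return o,d/np.linalg.norm(d)
           ~~~^^^
  File "h.py", line 5, in cam
    c=env.calibration(n); return c["mtx"],np.array(c["xyz"]),R.from_rotvec(c["orientation"]).as_matrix()
ValueError: time passes only in moves, steps and waits
```

`calibration` refused so many calls in one script, so I'll cache it.

```bash
sed -i 's/^def cam/from functools import lru_cache\n@lru_cache\ndef cam/' h.py; python3 - <<'E'
from h import *
np.set_printoptions(precision=4,suppress=True)
f=6
def get(n,b,off):
    I=cv2.imread(f"pics/{n}9.png");x0,y0,x1,y1=b
    g=cv2.resize(cv2.cvtColor(I[y0:y1,x0:x1],cv2.COLOR_BGR2GRAY),None,fx=f,fy=f,interpolation=cv2.INTER_CUBIC)
    _,m=cv2.threshold(g,off,1,cv2.THRESH_BINARY)
    nn,l,st,c=cv2.connectedComponentsWithStats(m)
    return l,st,c
for n,b in(("scene",(470,195,560,260)),("top",(145,147,185,220))):
    l,st,c=get(n,b,80);i=1+np.argmax(st[1:,4]);ys,xs=np.nonzero(l==i)
    uv=(np.c_[xs,ys]+.5)/f-.5+[b[0],b[1]]
    for zz in(.011,.016,.021):
        P=np.float32([plane(n,p,zz)[:2] for p in uv[::3]])
        v=cv2.fitLine(P,cv2.DIST_HUBER,0,.001,.001).ravel();dr=v[:2]*np.sign(v[0]);t=(P-v[2:])@dr
        print(n,zz,"yaw",np.arctan2(dr[1],dr[0]),"len",np.ptp(t),"mid",v[2:]+dr*(t.min()+t.max())/2)
    d=np.load(n+"9.npy");K,o,Rm=cam(n);uvi=np.unique(uv.astype(int),axis=0);k=np.array([o+Rm@(np.linalg.inv(K)@[u,w,1])*d[w,u] for u,w in uvi])
    for lo,hi in((.49,.53),(.53,.57),(.57,.61),(.61,.65)):
        s=(k[:,0]>lo)&(k[:,0]<hi);print("  depth z",lo,np.median(k[s,2]))
for n,b in(("scene",(300,235,388,300)),("top",(275,190,333,243))):
    l,st,c=get(n,b,85 if n=="scene" else 80)
    for i in range(1,len(st)):
        if 60<st[i,4]<700:print(n,(c[i]+.5)/f-.5+[b[0],b[1]],st[i,4]/36)
E
```

```text
scene 0.011 yaw 0.0592318 len 0.15033486 mid [0.5649 0.2051]
scene 0.016 yaw 0.059231725 len 0.14920747 mid [0.5677 0.2001]
scene 0.021 yaw 0.059231706 len 0.14808002 mid [0.5705 0.195 ]
  depth z 0.49 0.01477219619106973
  depth z 0.53 0.015094427698324253
  depth z 0.57 0.015164654900080121
  depth z 0.61 0.015071543930863407
top 0.011 yaw 0.05554337 len 0.14942712 mid [0.5689 0.2016]
top 0.016 yaw 0.05554339 len 0.14879885 mid [0.5674 0.2002]
top 0.021 yaw 0.055543423 len 0.14817053 mid [0.566  0.1987]
  depth z 0.49 0.014988581131986423
  depth z 0.53 0.01574126886435412
  depth z 0.57 0.01585597991494725
  depth z 0.61 0.014844331344186279
scene [350.4282 240.0656] 9.63888888888889
scene [377.3266 262.6599] 10.944444444444445
scene [312.0716 263.1729] 11.472222222222221
scene [338.229  287.9121] 13.25
top [319.6609 198.5407] 10.86111111111111
top [281.5548 202.6683] 12.805555555555555
top [323.3854 228.4104] 11.11111111111111
top [284.7406 232.7746] 12.805555555555555
```

The spanner's middle is within about 1 mm of the mat centre in both views at z = 0.016, and it lies flat. Last, the insert's screws and whether everything is at rest.

```bash
python3 - <<'E'
from h import *
np.set_printoptions(precision=4,suppress=True)
P=np.array([tri(a,b)[0] for a,b in[((338.23,287.91),(319.66,198.54)),((377.33,262.66),(281.55,202.67)),((312.07,263.17),(323.39,228.41)),((350.43,240.07),(284.74,232.77))]])
print(P,P.mean(0),"bin centre (.470,-.190)")
a=cv2.imread("pics/scene9.png").astype(int)
p,d=env.capture("scene");b=p.astype(int);D=np.abs(a-b).max(2)
print("change bin",np.percentile(D[195:390,185:455],99.9),"mat",np.percentile(D[185:285,440:590],99.9))
s=env.sense();print(s["clock"],s["wrist_force"],np.abs(s["joint_vel"]).max())
E
```

```text
[[ 0.5167 -0.1726  0.0278]
 [ 0.5082 -0.0831  0.0281]
 [ 0.4453 -0.1798  0.0282]
 [ 0.4365 -0.0901  0.028 ]] [ 0.4767 -0.1314  0.028 ] bin centre (.470,-.190)
change bin 7.0 mat 9.0
20.2 [0.3144 0.3765 0.338 ] 0.006458197949506196
```

The screws sit at 0.0278–0.0282, the same as at the start, so the insert stands flat on the floor. Nothing is moving, so I'm handing in.

```bash
python3 -c "
from workcell import env
print(env.finish_job())"
```

```text
the job is handed in; nothing more can be done
None
```

The insert now stands in the empty part of the bin, and the long spanner lies flat in the middle of the mat. I handed the job in at about 20 s of the 64 s; no verdict is reported.

- **What I did:** I lifted the insert by its collar, moved it 165 mm toward +y and set it down until I felt contact. I then gripped the spanner at mid-handle, carried it to the mat, lowered it to light contact and let go. Nothing slipped.
- **Spanner:** Both views put its middle within about 1–2 mm of the mat centre. Depth readings along its top were 15–16 mm, so it lies flat.
- **Insert:** Its four screw heads measured 27.8–28.2 mm high, the same as at the start (27.6–28.3 mm), so it stands flat. Its centre is about 59 mm to +y of the bin's centre.
- **At rest:** Two pictures showed only noise-level changes, wrist force was under 0.5 N, and the arm is clear of everything.
- **Disagreements:** None larger than about 2 mm. The two views' mat centres and the depth readings differed by 1–2 mm, and the gripper width read about 2 mm under the true size. One script was refused for too many calibration calls and worked once I cached them.

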